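# Build the sieve stack on the shaker

### The arm

A 7-joint arm with a two-finger parallel gripper is mounted at the origin on a cart in front of the work surface, level with it; the furniture and walls round the work are solid. World frame = base frame: x ahead of the robot, y to its left, z up, the work surface at z = 0. Lengths are in m, angles in rad, forces in N, time in s.
With the tool pointing down it reaches from about 0.425 to 0.8 m from the base axis. Payload 8.3 kg.
Tool frame: the origin (TCP) lies on the centre line of the jaws, within the pads' length; the fingertips stand 25 mm ahead of it and the grasp point (between the pads) lies 6 mm ahead of it; z points along the fingers, y is the line along which they close (so a half turn about z gives the same grasp; the last joint's range is limited). The gripper opens to 85 mm and grips with 20 to 120 N. Pads are 22 mm wide; open, the fingers measure 114 mm over their backs; the gripper's body (76 mm by 85 mm) begins 54 mm behind the grasp point. The pads swing forward as they close: fully open they stand 13 mm farther back than shut.
Start: joints at [1.046, 0.383, 0.016, 1.37, -0.006, 1.388, -0.046], TCP at [0.279, -0.559, 0.256] pointing down, gripper open.
Joint ranges: [-2.95, 2.95], [-0.25, 2.06], [-1.52, 1.56], [0.18, 2.33], [-1.44, 4.58], [0.02, 2.06], [-3.01, 3.01]. Speed limits (rad/s): [2.39, 2.39, 3.01, 3.01, 3.14, 3.14, 3.14].

### API

Orientations are given as a unit quaternion [x, y, z, w].
In Python, from cell import observe, get_image, camera_params, job_done gives the robot as it stands. The module is installed in compiled form; this text tells all that it offers.
- The arm moves only by the shell command python3 -m pendant 'ROWS' [FORCE]. ROWS is JSON, a list of rows, each an object with "travel": the shift along the tool's x, y, z in m, a list of three; "rot": the turn, a rotation vector about the tool's x, y, z in rad, a list of three; "jaw": the finger opening in m, from 0 to 0.0854. In form: [{"travel": [x, y, z], "rot": [rx, ry, rz], "jaw": jaw}, ...]. A call has 1 to 20 rows; each row shifts and turns the commanded pose from where the row before left it, along the tool's axes as they then stand; what a row does not reach is not made up. A row lasts 1/10 s, in which the tool goes at most 50 mm and 8.59 degrees, less where a joint would pass 70% of its speed; a pose out of reach is approached as far as the arm can. A call with a gripper value outside its range is refused whole. The fingers move at their own pace and stop on an object; FORCE is the grip in N (left out, the last holds). Time passes only in rows, so rows that do not move let the fingers close. It gives the time, the measured TCP pose, the force, the opening and the grip force at its end, in the units of the state.
- observe(): the state, without advancing time (a new reading comes with each control period).
- get_image(name): name is "scene" or "top" or "wrist"; returns the picture (400x640x3 uint8, red, green, blue); there is no depth.
- camera_params(name): a dict with "intrinsics" (3x3 intrinsics, pixels), "k1" (the pictures are not rectified: a ray, as slopes to the right and down, at radius r is drawn at 1 + k1 r^2 times it, then the intrinsics apply), "extrinsics" (4x4, takes a point from camera to world coordinates). Camera axes: x right, y down, z forward; pixel columns grow to the right and rows downward; lengths in m; the calibration is good to about 2 mm. A picture is of the moment at which its call begins: read the wrist's pose just before it. camera_params takes no time and is no camera call; for the wrist camera it gives the pose at the moment of the call.
- job_done(): hands the job in; it is judged then, once.
The state is a dict: "clock": time; "q": joint angles; "joint_vel": joint speeds; "joint_efforts": joint torques, N m; "eef_pos": TCP position; "tool_rot": TCP orientation; "contact_force": force on the tool from outside, world axes, zero at the start; "moment": the same for the moment, N m; "width": finger opening in m; "gripper_force": force on a finger pad.
Only numpy, scipy, OpenCV 4.12 (cv2) and the standard library are available. Lean on these libraries where they do the work, as an engineer would, in place of code of your own. Each camera call takes 0.05 s, during which the arm holds its last target. There are 200 camera calls.

### The job

Build the sieve stack on the shaker, one part at a time from the bottom up: the blue sieve into the steel pan, the yellow sieve onto the blue, the red sieve onto the yellow, and last the white lid onto the red, each upright and fully seated in the one below before you fetch the next. Set the parts down, do not drop them, and leave the green sieve, the timer and the glass dish where they are.

Things in the scene. Friction and masses are not known exactly. Their poses are not given: they have to be found in the camera images.
- shaker: Sieve shaker, fixed: round grey base 110 mm diameter, 36 mm high, a steel plate (74 mm diameter, top at 42 mm) and on it, fixed and central, the open steel receiving pan: outside diameter 56 mm, rim 70 mm above the worktop, mouth 51 mm wide, 25 mm deep, empty at the start. Origin: centre of the underside; z up, -x towards its small black control panel.
- blue_sieve: Blue test sieve, open cup with very fine steel mesh floor, 36 mm high. Frame: 56 mm outside diameter from 8 to 36 mm above the underside, bore 51 mm, 25 mm deep. Below it a dark spigot 8 mm deep, 45 mm wide, tapering to 38 mm; it enters the mouth below until the frame rests on that rim (origin 8 mm below the rim). Stands upright on the worktop. Origin: centre of underside, z up. 60 g. Grip the frame.
- yellow_sieve: Yellow test sieve, open cup with medium steel mesh floor, 36 mm high. Frame: 56 mm outside diameter from 8 to 36 mm above the underside, bore 51 mm, 25 mm deep. Below it a dark spigot 8 mm deep, 45 mm wide, tapering to 38 mm; it enters the mouth below until the frame rests on that rim (origin 8 mm below the rim). Stands upright on the worktop. Origin: centre of underside, z up. 60 g. Grip the frame.
- red_sieve: Red test sieve, open cup with coarse steel mesh floor, 36 mm high. Frame: 56 mm outside diameter from 8 to 36 mm above the underside, bore 51 mm, 25 mm deep. Below it a dark spigot 8 mm deep, 45 mm wide, tapering to 38 mm; it enters the mouth below until the frame rests on that rim (origin 8 mm below the rim). Stands upright on the worktop. Origin: centre of underside, z up. 60 g. Grip the frame.
- lid: White lid for the sieves, 38 mm high: a disc of 56 mm diameter from 8 to 16 mm above the underside, a spigot below it like the sieves' (8 mm deep, 45 mm wide, tapering to 38 mm), a round grey knob on top, 20 mm diameter, up to 38 mm (lowest 6 mm necked to 17 mm). Stands upright on the worktop. Origin: centre of underside, z up. 40 g. Seated, its origin is 8 mm below the rim.
- green_sieve: Green test sieve, same shape and size as the blue, yellow and red ones (56 mm diameter, 36 mm high), standing upright, loose. A spare: not part of the stack, leave it alone. Origin: centre of its underside, z up.
- timer: Digital timer with a display and three keys, 62 x 66 x 16 mm, lying flat, loose; to be left alone. Origin: centre of its underside, z up.
- dish: Clear flat round glass dish, 64 mm diameter, 13 mm high, loose; to be left alone. Origin: centre of its underside, z up.

How it is judged:
On the way, in this order (a step that is already met when the one before it is completed fails the run):
1. The blue sieve sits fully in the pan of the shaker and is let go (horizontal distance between blue_sieve and shaker below 0.006 m and z of blue_sieve in the frame of shaker between 0.0595 and 0.0645 m and angle between blue_sieve's own z axis and vertical below 0.06 rad and contact force between blue_sieve and the fingers below 0.2 N), for 0.2 s.
2. The yellow sieve sits fully in the blue one and is let go (horizontal distance between blue_sieve and shaker below 0.006 m and z of blue_sieve in the frame of shaker between 0.0595 and 0.0645 m and angle between each of blue_sieve, yellow_sieve's own z axis and vertical below 0.06 rad and horizontal distance between yellow_sieve and blue_sieve below 0.006 m and z of yellow_sieve in the frame of blue_sieve between 0.0255 and 0.0305 m and contact force between yellow_sieve and the fingers below 0.2 N), for 0.2 s.
3. The red sieve sits fully in the yellow one and is let go (horizontal distance between blue_sieve and shaker below 0.006 m and z of blue_sieve in the frame of shaker between 0.0595 and 0.0645 m and angle between each of blue_sieve, yellow_sieve, red_sieve's own z axis and vertical below 0.06 rad and horizontal distance between yellow_sieve and blue_sieve below 0.006 m and z of yellow_sieve in the frame of blue_sieve between 0.0255 and 0.0305 m and horizontal distance between red_sieve and yellow_sieve below 0.006 m and z of red_sieve in the frame of yellow_sieve between 0.0255 and 0.0305 m and contact force between red_sieve and the fingers below 0.2 N), for 0.2 s.
4. The white lid sits fully in the red sieve and is let go (horizontal distance between blue_sieve and shaker below 0.006 m and z of blue_sieve in the frame of shaker between 0.0595 and 0.0645 m and angle between each of blue_sieve, yellow_sieve, red_sieve, lid's own z axis and vertical below 0.06 rad and horizontal distance between yellow_sieve and blue_sieve below 0.006 m and z of yellow_sieve in the frame of blue_sieve between 0.0255 and 0.0305 m and horizontal distance between red_sieve and yellow_sieve below 0.006 m and z of red_sieve in the frame of yellow_sieve between 0.0255 and 0.0305 m and horizontal distance between lid and red_sieve below 0.006 m and z of lid in the frame of red_sieve between 0.0255 and 0.0305 m and contact force between lid and the fingers below 0.2 N), for 0.2 s.
At the end, for the whole second after the job is handed in: Blue in the pan, yellow in blue, red in yellow, lid in red: each within 6 mm of the axis below, seated to 2.5 mm, tilted under 0.06 rad, let go, at rest (20 mm/s); green sieve, timer and dish within 20 mm of where they stood (horizontal distance between blue_sieve and shaker below 0.006 m and z of blue_sieve in the frame of shaker between 0.0595 and 0.0645 m and angle between each of blue_sieve, yellow_sieve, red_sieve, lid's own z axis and vertical below 0.06 rad and horizontal distance between yellow_sieve and blue_sieve below 0.006 m and z of yellow_sieve in the frame of blue_sieve between 0.0255 and 0.0305 m and horizontal distance between red_sieve and yellow_sieve below 0.006 m and z of red_sieve in the frame of yellow_sieve between 0.0255 and 0.0305 m and horizontal distance between lid and red_sieve below 0.006 m and z of lid in the frame of red_sieve between 0.0255 and 0.0305 m and linear speed of each of blue_sieve, yellow_sieve, red_sieve, lid below 0.02 m/s and distance of each of green_sieve, timer, dish from where it was at the start of the episode below 0.02 m); the robot touches nothing.
It fails at once if the green sieve is pushed or carried more than 20 mm from where it stood (distance of green_sieve from where it was at the start of the episode above 0.02 m).
It fails at once if the timer is pushed or carried more than 20 mm from where it stood (distance of timer from where it was at the start of the episode above 0.02 m).
It fails at once if the glass dish is pushed or carried more than 20 mm from where it stood (distance of dish from where it was at the start of the episode above 0.02 m).
It fails at once if a sieve or the lid is dropped (out of the fingers and moving faster than 0.7 m/s: a fall of 25 mm) ((linear speed of blue_sieve above 0.7 m/s and contact force between blue_sieve and the fingers below 0.05 N) or (linear speed of yellow_sieve above 0.7 m/s and contact force between yellow_sieve and the fingers below 0.05 N) or (linear speed of red_sieve above 0.7 m/s and contact force between red_sieve and the fingers below 0.05 N) or (linear speed of lid above 0.7 m/s and contact force between lid and the fingers below 0.05 N)).
It also fails if it takes over 128 s, if anything falls off the work surface, if the arm or the gripper's body presses on something with over 40 N, if the wrist force passes 120 N, or if a joint passes its speed limit or range.

## Working session

There is one attempt and no reset: what is moved stays moved. The work goes in short steps, Python scripts to look and compute and a shell command to move; the robot and the scene stay as the last step left them, time stands still between calls to the robot, and variables do not carry over. Pictures are saved under pics/ and viewed, at most 14 in all, crops included, and the job is handed in when it is done.

```bash
mkdir -p pics; python3 - <<'E'
from cell import *
import cv2,numpy as np
o=observe(); print({k:np.round(v,3).tolist() for k,v in o.items()})
for n in ["top","scene"]:
    p=camera_params(n); print(n,np.round(p["intrinsics"],1).tolist(),p["k1"],np.round(p["extrinsics"],3).tolist())
    cv2.imwrite(f"pics/{n}0.png",get_image(n)[:,:,::-1])
E
```

```text
{'clock': 0.0, 'q': [1.046, 0.384, 0.016, 1.371, -0.006, 1.388, -0.046], 'joint_vel': [0.002, -0.001, 0.001, -0.001, -0.001, -0.002, 0.0], 'joint_efforts': [-0.001, -62.76, 0.843, -37.182, 0.016, 0.014, 0.0], 'eef_pos': [0.278, -0.559, 0.255], 'tool_rot': [0.973, 0.229, -0.0, -0.001], 'contact_force': [0.302, -0.158, -0.191], 'moment': [-0.005, -0.037, 0.112], 'gripper_force': 0.0, 'width': 0.085}
top [[454.3, 0.0, 321.2], [0.0, 454.3, 199.1], [0.0, 0.0, 1.0]] -0.10450206059462785 [[-0.003, -0.973, 0.232, 0.287], [-1.0, 0.003, 0.001, -0.004], [-0.002, -0.232, -0.973, 1.028], [0.0, 0.0, 0.0, 1.0]]
scene [[406.4, 0.0, 322.5], [0.0, 406.4, 200.1], [0.0, 0.0, 1.0]] 0.0017511976873116522 [[-0.7, -0.32, 0.639, -0.014], [-0.714, 0.286, -0.639, 0.552], [0.021, -0.903, -0.429, 0.399], [0.0, 0.0, 0.0, 1.0]]
```

View pics/top0.png

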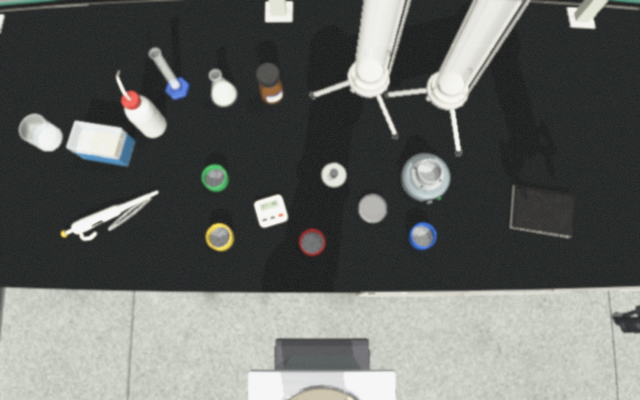

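View pics/scene0.png

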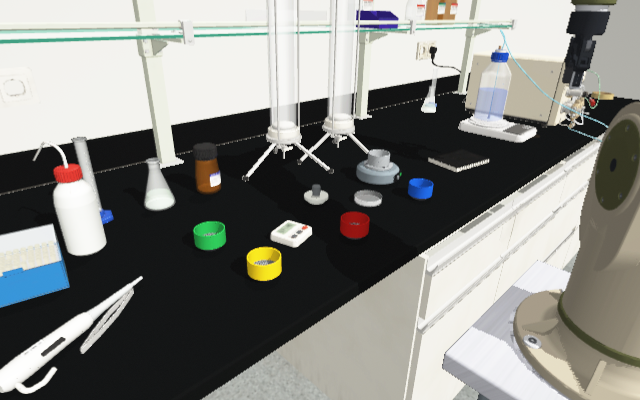

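The top view shows blue (423,236), yellow (220,237), red (312,242), the lid (334,174), green (215,178), the timer (271,211), the dish (373,208) and the shaker pan (428,171). Two tall columns stand behind the shaker. The scene view agrees.

```bash
cat > h.py <<'E'
import numpy as np, cv2
from cell import *
def proj(p,X):
    E=np.linalg.inv(p["extrinsics"]); c=(E[:3,:3]@np.atleast_2d(X).T).T+E[:3,3]
    s=c[:,:2]/c[:,2:]; s=s*(1+p["k1"]*(s**2).sum(1,keepdims=True)); K=np.array(p["intrinsics"])
    return s@K[:2,:2].T+K[:2,2]
def back(p,uv,z):
    K=np.array(p["intrinsics"]); d=(np.array(uv,float)-K[:2,2])/np.diag(K)[:2]; s=d.copy()
    for _ in range(20): s=d/(1+p["k1"]*(s@s))
    E=np.array(p["extrinsics"]); r=E[:3,:3]@np.r_[s,1]; return E[:3,3]+r*(z-E[2,3])/r[2]
A=np.linspace(0,2*np.pi,73)
def circ(x,y,z,r): return np.c_[x+r*np.cos(A),y+r*np.sin(A),z+0*A]
def sil(p,x,y,z0,z1,r):
    return cv2.convexHull(np.r_[proj(p,circ(x,y,z0,r)),proj(p,circ(x,y,z1,r))].astype(np.float32))
def cen(h): m=cv2.moments(h); return np.array([m["m10"],m["m01"]])/m["m00"]
def locate(p,cnt,z0,z1,r):
    """centre xy of cylinder whose silhouette centroid matches hull of cnt"""
    t=cen(cv2.convexHull(cnt.astype(np.float32))); x=back(p,t,z1)[:2]
    for _ in range(8):
        u=cen(sil(p,x[0],x[1],z0,z1,r)); x=x+back(p,t,z1)[:2]-back(p,u,z1)[:2]
    return x
def blob(im,col,near,win=30):
    hsv=cv2.cvtColor(im,cv2.COLOR_RGB2HSV); H,S,V=[hsv[...,i].astype(int) for i in range(3)]
    if col=="white": m=(S<60)&(V>100)
    else:
        h0={"blue":115,"yellow":25,"red":0,"green":65}[col]
        m=(np.abs((H-h0+90)%180-90)<15)&(S>110)&(V>50)
    w=np.zeros(m.shape,bool); u,v=near; w[max(0,v-win):v+win,max(0,u-win):u+win]=1
    c,_=cv2.findContours((m&w).astype(np.uint8),0,1); c=[k for k in c if len(k)>5]
    return np.concatenate(c) if col!="white" else max(c,key=cv2.contourArea)
E
python3 - <<'E'
from h import *
p=camera_params("top"); im=cv2.cvtColor(cv2.imread("pics/top0.png"),4)
for c,n in [("blue",(423,236)),("yellow",(220,237)),("red",(312,242)),("green",(215,178))]:
    b=blob(im,c,n,20); x=locate(p,b,.008,.036,.028); h=cv2.convexHull(b.astype(np.float32))
    print(c,x.round(4),np.hypot(*x).round(3),cv2.contourArea(h),cv2.contourArea(sil(p,*x,.008,.036,.028)))
b=blob(im,"white",(334,174),18); x=locate(p,b,.008,.016,.028);print("lid",x.round(4),cv2.contourArea(cv2.convexHull(b)),cv2.contourArea(sil(p,*x,.008,.016,.028)))
print("pan",back(p,(429,171),.07).round(3),"dish",back(p,(373,208),.01).round(3),"timer",back(p,(271,211),.01).round(3),"legs",back(p,(458,153),.01).round(3),"col",back(p,(447,90),.08).round(3),back(p,(395,135),.01).round(3))
cv2.imwrite("pics/z.png",cv2.resize(im[130:270,190:470,::-1],(800,400),interpolation=2))
E
```

```text
blue [ 0.4418 -0.2287] 0.498 652.5 561.7234563333914
yellow [0.4409 0.2261] 0.495 654.0 562.0393490898423
red [0.4288 0.0186] 0.429 606.5 537.6513446732424
green [0.5792 0.2437] 0.628 588.5 541.0175559744239
lid [ 0.588  -0.0314] 499.5 458.7242360319942
pan [ 0.579 -0.242  0.07 ] dish [ 0.509 -0.122  0.01 ] timer [0.502 0.112 0.01 ] legs [ 0.642 -0.329  0.01 ] col [ 0.771 -0.294  0.08 ] [ 0.687 -0.18   0.01 ]
```

View pics/z.png

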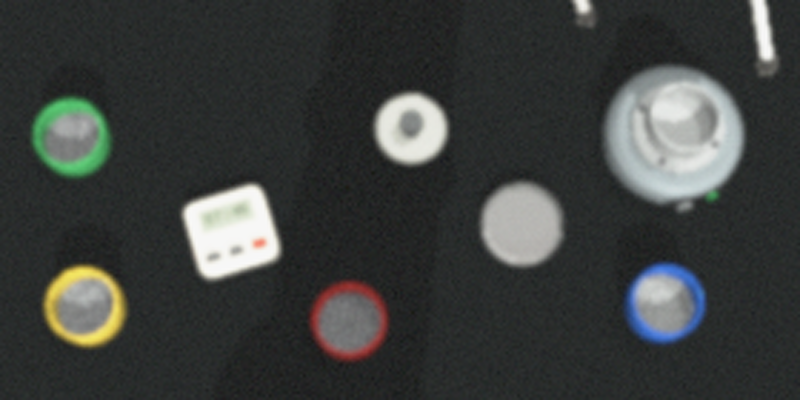

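The crop confirms the positions: pan mouth at about (429,171) full-frame, and every part upright. Next I'll go above the blue sieve.

```bash
cat > go.py <<'E'
import sys; from h import *
from scipy.spatial.transform import Rotation as R
o=observe(); r=R.from_quat(o["tool_rot"]); t=np.array([float(a) for a in sys.argv[1:4]])
d=r.inv().apply(t-o["eef_pos"]); n=int(np.ceil(np.linalg.norm(d)/.045)) or 1
down=R.from_matrix(np.c_[[.894,.447,0],[.447,-.894,0],[0,0,-1]])
print("clock",o["clock"],"eef",np.round(o["eef_pos"],4),"tool travel",d.round(4),"rows",n,"each",(d/n).round(4),"tilt",r.as_matrix()[:,2].round(3),"rotvec to std",(r.inv()*down).as_rotvec().round(4))
E
python3 go.py 0.442 -0.229 0.17
```

```text
clock 0.1 eef [ 0.2783 -0.5592  0.2554] tool travel [ 0.2936 -0.2225  0.0858] rows 9 each [ 0.0326 -0.0247  0.0095] tilt [-0.001  0.002 -1.   ] rotvec to std [-0.0018 -0.     -0.0018]
```

```bash
python3 -m pendant '[{"travel":[0.0326,-0.0247,0.0095],"rot":[0,0,0],"jaw":0.085},{"travel":[0.0326,-0.0247,0.0095],"rot":[0,0,0],"jaw":0.085},{"travel":[0.0326,-0.0247,0.0095],"rot":[0,0,0],"jaw":0.085},{"travel":[0.0326,-0.0247,0.0095],"rot":[0,0,0],"jaw":0.085},{"travel":[0.0326,-0.0247,0.0095],"rot":[0,0,0],"jaw":0.085},{"travel":[0.0326,-0.0247,0.0095],"rot":[0,0,0],"jaw":0.085},{"travel":[0.0326,-0.0247,0.0095],"rot":[0,0,0],"jaw":0.085},{"travel":[0.0326,-0.0247,0.0095],"rot":[0,0,0],"jaw":0.085},{"travel":[0.0326,-0.0247,0.0095],"rot":[0,0,0],"jaw":0.085},{"travel":[0,0,0],"rot":[0,0,0],"jaw":0.085},{"travel":[0,0,0],"rot":[0,0,0],"jaw":0.085}]' 30; python3 go.py .442 -.229 .17; python3 - <<'E'
from h import *
p=camera_params("wrist"); im=get_image("wrist"); print(np.round(p["extrinsics"],3).tolist(),p["k1"],p["intrinsics"][0])
print(proj(p,[[.4418,-.2287,.036],[.579,-.242,.07]]))
cv2.imwrite("pics/w1.png",im[:,:,::-1])
E
```

```text
clock: 1.2
eef_pos: [0.4422, -0.2287, 0.1703]
tool_rot: [0.973, 0.23, -0.0, -0.0]
contact_force: [0.0, -0.4, -0.5]
width: 0.0851
gripper_force: 0.0
clock 1.2 eef [ 0.4422 -0.2287  0.1703] tool travel [-0.0003  0.0002  0.0003] rows 1 each [-0.0003  0.0002  0.0003] tilt [-0.001  0.001 -1.   ] rotvec to std [-0.0009  0.0006  0.001 ]
[[0.447, -0.856, -0.259, 0.508], [-0.894, -0.429, -0.128, -0.196], [-0.002, 0.289, -0.957, 0.288], [0.0, 0.0, 0.0, 1.0]] -0.028155744997847305 [360.75805492   0.         327.04208444]
[[327.36862514 201.80997838]
 [460.83065092  15.19323435]]
```

View pics/w1.png

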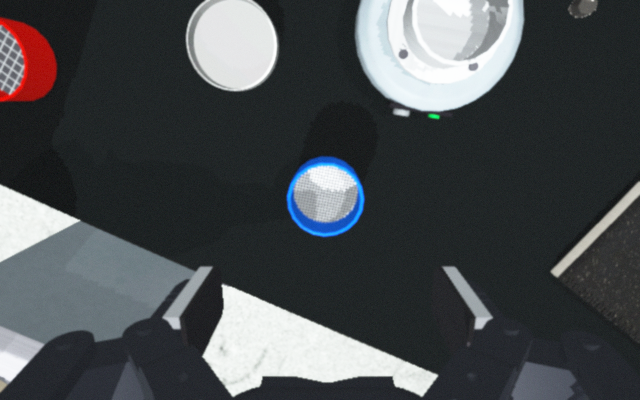

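The wrist view shows blue centred at (326,197), between the open fingers, with the pan mouth at about (463,15). I'll refine blue's position and check the pan later from above.

```bash
python3 - <<'E'
from h import *
p=camera_params("wrist"); im=cv2.cvtColor(cv2.imread("pics/w1.png"),4)
b=blob(im,"blue",(326,197),50);x=locate(p,b,.008,.036,.028);print(x.round(4),cv2.boundingRect(b),cv2.boundingRect(sil(p,*x,.008,.036,.028)))
E
python3 go.py .442 -.229 .034
```

```text
[ 0.4416 -0.2283] (286, 155, 80, 83) (286, 155, 78, 82)
clock 1.25 eef [ 0.4418 -0.2301  0.1706] tool travel [ 0.0008 -0.0008  0.1366] rows 4 each [ 0.0002 -0.0002  0.0342] tilt [-0.001 -0.    -1.   ] rotvec to std [-0.0003  0.0007 -0.0016]
```

```bash
python3 -m pendant '[{"travel":[0,0,0.04],"rot":[0,0,0],"jaw":0.085},{"travel":[0,0,0.04],"rot":[0,0,0],"jaw":0.085},{"travel":[0,0,0.03],"rot":[0,0,0],"jaw":0.085},{"travel":[0,0,0.02],"rot":[0,0,0],"jaw":0.085},{"travel":[0,0,0.006],"rot":[0,0,0],"jaw":0.085},{"travel":[0,0,0],"rot":[0,0,0],"jaw":0.085},{"travel":[0,0,0],"rot":[0,0,0],"jaw":0.07},{"travel":[0,0,0],"rot":[0,0,0],"jaw":0.065},{"travel":[0,0,0],"rot":[0,0,0],"jaw":0.06},{"travel":[0,0,0],"rot":[0,0,0],"jaw":0.05},{"travel":[0,0,0],"rot":[0,0,0],"jaw":0.05},{"travel":[0,0,0],"rot":[0,0,0],"jaw":0.05},{"travel":[0,0,0],"rot":[0,0,0],"jaw":0.05}]' 30
```

```text
clock: 2.55
eef_pos: [0.4427, -0.2301, 0.036]
tool_rot: [0.973, 0.229, 0.001, 0.001]
contact_force: [-1.7, 0.7, 7.0]
width: 0.0546
gripper_force: 30.7
```

```bash
python3 -m pendant '[{"travel":[0,0,-0.01],"rot":[0,0,0],"jaw":0.05},{"travel":[0,0,-0.03],"rot":[0,0,0],"jaw":0.05},{"travel":[0,0,-0.04],"rot":[0,0,0],"jaw":0.05},{"travel":[0,0,-0.04],"rot":[0,0,0],"jaw":0.05},{"travel":[0,0,-0.04],"rot":[0,0,0],"jaw":0.05},{"travel":[0.02,0.016,0],"rot":[0,0,0],"jaw":0.05},{"travel":[0.02,0.016,0],"rot":[0,0,0],"jaw":0.05},{"travel":[0,0,0],"rot":[0,0,0],"jaw":0.05},{"travel":[0,0,0],"rot":[0,0,0],"jaw":0.05}]'; python3 - <<'E'
from h import *
p=camera_params("wrist"); im=get_image("wrist")
print(proj(p,[[.579,-.242,.07]]))
cv2.imwrite("pics/w2.png",im[:,:,::-1])
E
```

```text
clock: 3.45
eef_pos: [0.492, -0.2403, 0.1949]
tool_rot: [0.973, 0.229, -0.0, -0.0]
contact_force: [-0.4, 0.3, -0.7]
width: 0.0546
gripper_force: 32.1
[[390.34809653  90.1987625 ]]
```

View pics/w2.png

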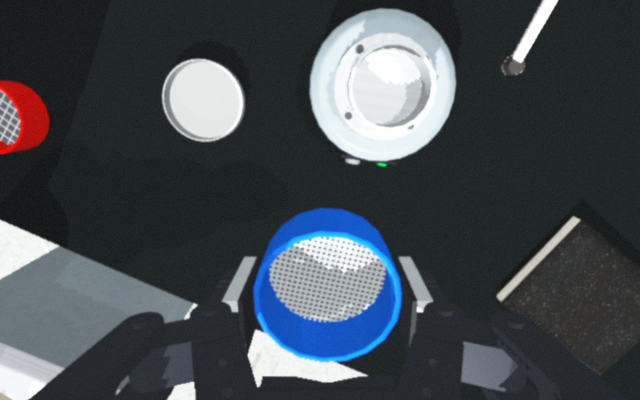

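Blue is held level at (328,285), between the pads. The shaker base centres at about (383,85), the pan mouth at (391,87).

```bash
python3 - <<'E'
from h import *
p=camera_params("wrist"); im=cv2.cvtColor(cv2.imread("pics/w2.png"),4)
m=((im.min(2)>120)).astype(np.uint8); w=np.zeros_like(m); w[0:156,300:470]=1
c=max(cv2.findContours(m*w,0,1)[0],key=cv2.contourArea)
x=locate(p,c,.0,.036,.055); print("base",x.round(4),cv2.boundingRect(c),cv2.boundingRect(sil(p,*x,0,.036,.055)))
b=blob(im,"blue",(328,285),85)
for z in (.157,.159,.161):
  y=locate(p,b,z+.008,z+.036,.028); print("held",y.round(4),cv2.boundingRect(b),cv2.boundingRect(sil(p,*y,z+.008,z+.036,.028)))
v=im.copy()
cv2.polylines(v,[(proj(p,circ(*x,.07,.028))*16).astype(np.int32)],True,(255,0,0),1,16,4)
cv2.polylines(v,[(proj(p,circ(*x,.07,.0255))*16).astype(np.int32)],True,(0,160,0),1,16,4)
cv2.imwrite("pics/w2z.png",cv2.resize(v[0:170,300:470,::-1],(595,595),interpolation=1))
E
python3 go.py .58 -.242 .195
```

```text
base [ 0.5801 -0.241 ] (310, 9, 146, 147) (306, 5, 152, 158)
held [ 0.4917 -0.2402] (252, 207, 151, 156) (252, 206, 151, 156)
held [ 0.4927 -0.2397] (252, 207, 151, 156) (251, 205, 153, 158)
held [ 0.4937 -0.2392] (252, 207, 151, 156) (250, 204, 155, 160)
clock 3.5 eef [ 0.4915 -0.2403  0.1948] tool travel [ 0.0785  0.0409 -0.0002] rows 2 each [ 0.0392  0.0205 -0.0001] tilt [-0.001  0.    -1.   ] rotvec to std [-0.0007  0.0005 -0.0017]
```

View pics/w2z.png

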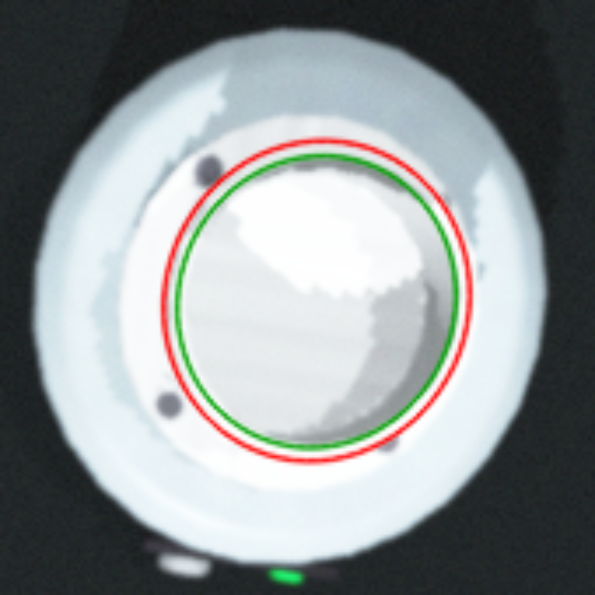

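The overlay of the pan rim fits within about 1 mm, so the pan is at (0.580,-0.241). Next I'll move over it and lower.

```bash
python3 -m pendant '[{"travel":[0.026,0.0134,0],"rot":[0,0,0],"jaw":0.05},{"travel":[0.026,0.0134,0],"rot":[0,0,0],"jaw":0.05},{"travel":[0.026,0.0133,0],"rot":[0,0,0],"jaw":0.05},{"travel":[0,0,0],"rot":[0,0,0],"jaw":0.05},{"travel":[0,0,0.03],"rot":[0,0,0],"jaw":0.05},{"travel":[0,0,0.03],"rot":[0,0,0],"jaw":0.05},{"travel":[0,0,0.02],"rot":[0,0,0],"jaw":0.05},{"travel":[0,0,0.006],"rot":[0,0,0],"jaw":0.05},{"travel":[0,0,0.004],"rot":[0,0,0],"jaw":0.05},{"travel":[0,0,0.003],"rot":[0,0,0],"jaw":0.05},{"travel":[0,0,0],"rot":[0,0,0],"jaw":0.05}]'; python3 go.py .5797 -.2413 .0985
```

```text
clock: 4.6
eef_pos: [0.5802, -0.2419, 0.1027]
tool_rot: [0.973, 0.229, 0.001, 0.0]
contact_force: [-1.1, 0.1, -0.2]
width: 0.0547
gripper_force: 32.1
clock 4.6 eef [ 0.5802 -0.2419  0.1027] tool travel [-0.0001 -0.0008  0.0042] rows 1 each [-0.0001 -0.0008  0.0042] tilt [ 0.001 -0.001 -1.   ] rotvec to std [ 0.001  -0.0009 -0.0019]
```

```bash
python3 -m pendant '[{"travel":[0,0,0.002],"rot":[0,0,0],"jaw":0.05},{"travel":[0,0,0.001],"rot":[0,0,0],"jaw":0.05},{"travel":[0,0,0],"rot":[0,0,0],"jaw":0.05}]'; python3 -m pendant '[{"travel":[0,0,0.001],"rot":[0,0,0],"jaw":0.05},{"travel":[0,0,0],"rot":[0,0,0],"jaw":0.05}]';python3 -m pendant '[{"travel":[0,0,0.001],"rot":[0,0,0],"jaw":0.05},{"travel":[0,0,0],"rot":[0,0,0],"jaw":0.05}]'
```

```text
clock: 4.9
eef_pos: [0.58, -0.2417, 0.099]
tool_rot: [0.973, 0.229, 0.0, 0.0]
contact_force: [-0.1, -0.3, -0.5]
width: 0.0544
gripper_force: 32.1
clock: 5.1
eef_pos: [0.58, -0.2418, 0.0981]
tool_rot: [0.973, 0.229, 0.0, 0.0]
contact_force: [-0.6, 0.5, 1.4]
width: 0.0549
gripper_force: 32.3
clock: 5.3
eef_pos: [0.5801, -0.2418, 0.0981]
tool_rot: [0.973, 0.229, 0.0, 0.0]
contact_force: [-4.1, 1.0, 9.4]
width: 0.0545
gripper_force: 33.0
```

Contact at TCP z 0.098, as expected for seated. Next I'll release, rise and check.

```bash
python3 -m pendant '[{"travel":[0,0,0],"rot":[0,0,0],"jaw":0.058},{"travel":[0,0,0],"rot":[0,0,0],"jaw":0.065},{"travel":[0,0,0],"rot":[0,0,0],"jaw":0.075},{"travel":[0,0,0],"rot":[0,0,0],"jaw":0.085},{"travel":[0,0,0],"rot":[0,0,0],"jaw":0.085},{"travel":[0,0,-0.02],"rot":[0,0,0],"jaw":0.085},{"travel":[0,0,-0.03],"rot":[0,0,0],"jaw":0.085},{"travel":[0,0,-0.04],"rot":[0,0,0],"jaw":0.085},{"travel":[0,0,-0.04],"rot":[0,0,0],"jaw":0.085},{"travel":[0,0,0],"rot":[0,0,0],"jaw":0.085},{"travel":[0,0,0],"rot":[0,0,0],"jaw":0.085}]'; python3 - <<'E'
from h import *
p=camera_params("wrist"); im=get_image("wrist"); cv2.imwrite("pics/w3.png",im[:,:,::-1])
u=proj(p,[[.58,-.241,.098]])[0].astype(int); b=blob(im,"blue",tuple(u),80)
for z in (.060,.062,.066): y=locate(p,b,z+.008,z+.036,.028); print(z,y.round(4),cv2.boundingRect(b),cv2.boundingRect(sil(p,*y,z+.008,z+.036,.028)))
E
python3 go.py .441 .2263 .22
```

```text
clock: 6.4
eef_pos: [0.5804, -0.2419, 0.228]
tool_rot: [0.973, 0.229, 0.001, 0.001]
contact_force: [-0.5, 0.2, -0.6]
width: 0.085
gripper_force: 0.0
0.06 [ 0.5797 -0.2417] (288, 158, 78, 83) (287, 158, 79, 82)
0.062 [ 0.5802 -0.2414] (288, 158, 78, 83) (287, 158, 79, 82)
0.066 [ 0.5812 -0.2409] (288, 158, 78, 83) (286, 157, 81, 84)
clock 6.45 eef [ 0.5797 -0.2417  0.2264] tool travel [ 0.0844 -0.4807  0.0065] rows 11 each [ 0.0077 -0.0437  0.0006] tilt [-0.  0. -1.] rotvec to std [-0.0003  0.0003 -0.0018]
```

Blue is seated at the pan axis, (0.580,-0.2415). Next, yellow.

```bash
python3 -m pendant '[{"travel":[0.007,-0.0401,0.004],"rot":[0,0,0],"jaw":0.085},{"travel":[0.007,-0.0401,0.004],"rot":[0,0,0],"jaw":0.085},{"travel":[0.007,-0.0401,0.004],"rot":[0,0,0],"jaw":0.085},{"travel":[0.007,-0.0401,0.004],"rot":[0,0,0],"jaw":0.085},{"travel":[0.007,-0.0401,0.004],"rot":[0,0,0],"jaw":0.085},{"travel":[0.007,-0.0401,0.004],"rot":[0,0,0],"jaw":0.085},{"travel":[0.007,-0.0401,0.004],"rot":[0,0,0],"jaw":0.085},{"travel":[0.007,-0.0401,0.004],"rot":[0,0,0],"jaw":0.085},{"travel":[0.007,-0.0401,0.004],"rot":[0,0,0],"jaw":0.085},{"travel":[0.007,-0.0401,0.004],"rot":[0,0,0],"jaw":0.085},{"travel":[0.007,-0.0401,0.004],"rot":[0,0,0],"jaw":0.085},{"travel":[0.007,-0.0401,0.004],"rot":[0,0,0],"jaw":0.085},{"travel":[0,0,0.008],"rot":[0,0,0],"jaw":0.085},{"travel":[0,0,0],"rot":[0,0,0],"jaw":0.085},{"travel":[0,0,0],"rot":[0,0,0],"jaw":0.085}]'; python3 - <<'E'
from h import *
p=camera_params("wrist"); im=get_image("wrist"); cv2.imwrite("pics/w4.png",im[:,:,::-1])
u=proj(p,[[.441,.2263,.036]])[0].astype(int); b=blob(im,"yellow",tuple(u),70); y=locate(p,b,.008,.036,.028); print(u,y.round(4),cv2.boundingRect(b),cv2.boundingRect(sil(p,*y,.008,.036,.028)))
E
python3 go.py .441 .2263 .036
```

```text
clock: 7.95
eef_pos: [0.4405, 0.225, 0.1698]
tool_rot: [0.974, 0.228, -0.001, 0.0]
contact_force: [-0.6, -0.3, 1.1]
width: 0.0851
gripper_force: 0.0
[326 199] [0.4408 0.2273] (285, 154, 80, 83) (286, 154, 78, 82)
clock 8.0 eef [0.4409 0.2249 0.1702] tool travel [ 0.0009 -0.0012  0.1342] rows 3 each [ 0.0003 -0.0004  0.0447] tilt [-0.001 -0.001 -1.   ] rotvec to std [ 0.0003  0.0015 -0.004 ]
```

```bash
python3 -m pendant '[{"travel":[0.001,-0.002,0.04],"rot":[0,0,0],"jaw":0.085},{"travel":[0,0,0.04],"rot":[0,0,0],"jaw":0.085},{"travel":[0,0,0.03],"rot":[0,0,0],"jaw":0.085},{"travel":[0,0,0.02],"rot":[0,0,0],"jaw":0.085},{"travel":[0,0,0.004],"rot":[0,0,0],"jaw":0.085},{"travel":[0,0,0],"rot":[0,0,0],"jaw":0.085},{"travel":[0,0,0],"rot":[0,0,0],"jaw":0.07},{"travel":[0,0,0],"rot":[0,0,0],"jaw":0.065},{"travel":[0,0,0],"rot":[0,0,0],"jaw":0.06},{"travel":[0,0,0],"rot":[0,0,0],"jaw":0.05},{"travel":[0,0,0],"rot":[0,0,0],"jaw":0.05},{"travel":[0,0,0],"rot":[0,0,0],"jaw":0.05},{"travel":[0,0,0],"rot":[0,0,0],"jaw":0.05}]' 30;  python3 -m pendant '[{"travel":[0,0,-0.01],"rot":[0,0,0],"jaw":0.05},{"travel":[0,0,-0.03],"rot":[0,0,0],"jaw":0.05},{"travel":[0,0,-0.04],"rot":[0,0,0],"jaw":0.05},{"travel":[0,0,-0.04],"rot":[0,0,0],"jaw":0.05},{"travel":[0,0,-0.04],"rot":[0,0,0],"jaw":0.05},{"travel":[0,0,-0.02],"rot":[0,0,0],"jaw":0.05},{"travel":[0,0,0],"rot":[0,0,0],"jaw":0.05},{"travel":[0,0,0],"rot":[0,0,0],"jaw":0.05}]'; python3 - <<'E'
from h import *
o=observe();p=camera_params("wrist"); im=get_image("wrist"); b=blob(im,"yellow",(328,285),85); 
for dz in (.034,.036,.038):
  z=o["eef_pos"][2]-dz; y=locate(p,b,z+.008,z+.036,.028); print("held-eef",(y-o["eef_pos"][:2]).round(4),cv2.boundingRect(b),cv2.boundingRect(sil(p,*y,z+.008,z+.036,.028)))
E
python3 go.py .580 -.2417 .216
```

```text
clock: 9.3
eef_pos: [0.4414, 0.229, 0.0381]
tool_rot: [0.973, 0.229, 0.001, 0.0]
contact_force: [-2.4, -1.7, 7.8]
width: 0.0558
gripper_force: 30.3
clock: 10.1
eef_pos: [0.4406, 0.2287, 0.2172]
tool_rot: [0.973, 0.229, 0.0, 0.0]
contact_force: [-0.1, -1.0, -2.2]
width: 0.055
gripper_force: 32.2
held-eef [0.0013 0.0008] (253, 210, 149, 154) (250, 206, 155, 160)
held-eef [0.0003 0.0003] (253, 210, 149, 154) (251, 207, 152, 158)
held-eef [-0.0007 -0.0003] (253, 210, 149, 154) (252, 208, 150, 156)
clock 10.15 eef [0.4402 0.2284 0.2163] tool travel [-8.440e-02  4.832e-01  4.000e-04] rows 11 each [-0.0077  0.0439  0.    ] tilt [-0.001 -0.001 -1.   ] rotvec to std [ 0.0001  0.0009 -0.0017]
```

```bash
python3 -m pendant '[{"travel":[-0.007,0.0402,0],"rot":[0,0,0],"jaw":0.05},{"travel":[-0.007,0.0402,0],"rot":[0,0,0],"jaw":0.05},{"travel":[-0.007,0.0402,0],"rot":[0,0,0],"jaw":0.05},{"travel":[-0.007,0.0402,0],"rot":[0,0,0],"jaw":0.05},{"travel":[-0.007,0.0402,0],"rot":[0,0,0],"jaw":0.05},{"travel":[-0.007,0.0402,0],"rot":[0,0,0],"jaw":0.05},{"travel":[-0.007,0.0402,0],"rot":[0,0,0],"jaw":0.05},{"travel":[-0.007,0.0402,0],"rot":[0,0,0],"jaw":0.05},{"travel":[-0.007,0.0402,0],"rot":[0,0,0],"jaw":0.05},{"travel":[-0.007,0.0402,0],"rot":[0,0,0],"jaw":0.05},{"travel":[-0.007,0.0402,0],"rot":[0,0,0],"jaw":0.05},{"travel":[-0.007,0.0402,0],"rot":[0,0,0],"jaw":0.05},{"travel":[0,0,0],"rot":[0,0,0],"jaw":0.05},{"travel":[0,0,0],"rot":[0,0,0],"jaw":0.05},{"travel":[0,0,0.035],"rot":[0,0,0],"jaw":0.05},{"travel":[0,0,0.025],"rot":[0,0,0],"jaw":0.05},{"travel":[0,0,0.01],"rot":[0,0,0],"jaw":0.05},{"travel":[0,0,0],"rot":[0,0,0],"jaw":0.05}]'; python3 - <<'E'
from h import *
o=observe();p=camera_params("wrist"); im=get_image("wrist"); b=blob(im,"yellow",(328,285),85)
z=o["eef_pos"][2]-.037; y=locate(p,b,z+.008,z+.036,.028); print("held-eef",(y-o["eef_pos"][:2]).round(4))
E
python3 go.py .580 -.2417 .128
```

```text
clock: 11.95
eef_pos: [0.5794, -0.2388, 0.1449]
tool_rot: [0.973, 0.23, -0.002, -0.001]
contact_force: [-0.1, 0.1, 0.2]
width: 0.0557
gripper_force: 32.2
held-eef [-0.0008 -0.0001]
clock 12.0 eef [ 0.5803 -0.2394  0.1467] tool travel [-0.0013  0.0019  0.0187] rows 1 each [-0.0013  0.0019  0.0187] tilt [-0.001  0.001 -1.   ] rotvec to std [-0.0012  0.0005 -0.0004]
```

```bash
python3 -m pendant '[{"travel":[-0.001,0.002,0],"rot":[0,0,0],"jaw":0.05},{"travel":[0,0,0.006],"rot":[0,0,0],"jaw":0.05},{"travel":[0,0,0.005],"rot":[0,0,0],"jaw":0.05},{"travel":[0,0,0.003],"rot":[0,0,0],"jaw":0.05},{"travel":[0,0,0.001],"rot":[0,0,0],"jaw":0.05},{"travel":[0,0,0],"rot":[0,0,0],"jaw":0.05}]'; for i in 1 2 3; do python3 -m pendant '[{"travel":[0,0,0.001],"rot":[0,0,0],"jaw":0.05},{"travel":[0,0,0],"rot":[0,0,0],"jaw":0.05}]' | egrep 'eef|contact'; done
```

```text
clock: 12.6
eef_pos: [0.5803, -0.2427, 0.1316]
tool_rot: [0.973, 0.229, -0.0, -0.0]
contact_force: [-0.6, 0.3, -0.8]
width: 0.0553
gripper_force: 32.3
eef_pos: [0.5804, -0.2428, 0.1308]
contact_force: [1.2, 0.4, -1.2]
eef_pos: [0.5804, -0.2428, 0.1297]
contact_force: [-0.5, 0.1, -1.3]
eef_pos: [0.5804, -0.2428, 0.1287]
contact_force: [0.2, 0.7, -1.0]
```

```bash
for i in 1 2 ; do python3 -m pendant '[{"travel":[0,0,0.001],"rot":[0,0,0],"jaw":0.05},{"travel":[0,0,0],"rot":[0,0,0],"jaw":0.05}]' | egrep 'eef|contact'; done
```

```text
eef_pos: [0.5805, -0.2428, 0.1283]
contact_force: [-1.5, -0.4, 3.3]
eef_pos: [0.5806, -0.2428, 0.1282]
contact_force: [-4.5, 1.3, 9.6]
```

Seated as predicted. Release, rise and check.

```bash
python3 -m pendant '[{"travel":[0,0,0],"rot":[0,0,0],"jaw":0.058},{"travel":[0,0,0],"rot":[0,0,0],"jaw":0.065},{"travel":[0,0,0],"rot":[0,0,0],"jaw":0.075},{"travel":[0,0,0],"rot":[0,0,0],"jaw":0.085},{"travel":[0,0,0],"rot":[0,0,0],"jaw":0.085},{"travel":[0,0,-0.02],"rot":[0,0,0],"jaw":0.085},{"travel":[0,0,-0.03],"rot":[0,0,0],"jaw":0.085},{"travel":[0,0,-0.04],"rot":[0,0,0],"jaw":0.085},{"travel":[0,0,-0.03],"rot":[0,0,0],"jaw":0.085},{"travel":[0,0,0],"rot":[0,0,0],"jaw":0.085},{"travel":[0,0,0],"rot":[0,0,0],"jaw":0.085}]'; python3 - <<'E'
from h import *
p=camera_params("wrist"); im=get_image("wrist"); cv2.imwrite("pics/w5.png",im[:,:,::-1])
u=proj(p,[[.58,-.241,.126]])[0].astype(int); b=blob(im,"yellow",tuple(u),80)
for z in (.088,.090,.094): y=locate(p,b,z+.008,z+.036,.028); print(z,y.round(4),cv2.boundingRect(b),cv2.boundingRect(sil(p,*y,z+.008,z+.036,.028)))
E
python3 go.py .430 .0186 .17
```

```text
clock: 14.7
eef_pos: [0.5807, -0.2429, 0.2475]
tool_rot: [0.973, 0.229, 0.001, 0.0]
contact_force: [0.4, 0.6, -1.3]
width: 0.0851
gripper_force: 0.0
0.088 [ 0.5779 -0.2438] (286, 163, 82, 85) (286, 163, 81, 85)
0.09 [ 0.5784 -0.2436] (286, 163, 82, 85) (286, 163, 81, 85)
0.094 [ 0.5795 -0.243 ] (286, 163, 82, 85) (285, 162, 83, 87)
clock 14.75 eef [ 0.5801 -0.2427  0.2462] tool travel [-0.0179 -0.3008  0.0763] rows 7 each [-0.0026 -0.043   0.0109] tilt [-0.001  0.    -1.   ] rotvec to std [-0.0006  0.0005 -0.0018]
```

View pics/w5.png

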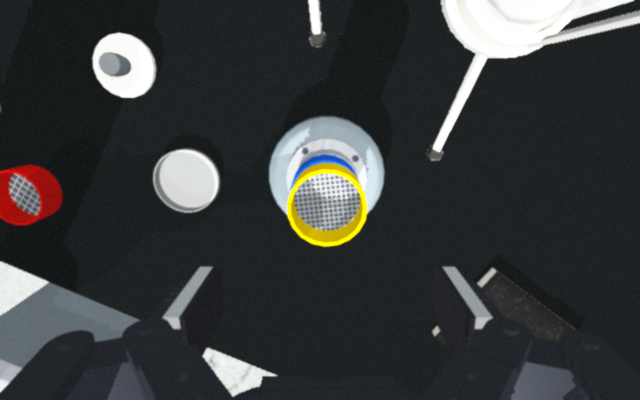

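Yellow sits upright and concentric on blue at (327,205), and nothing else has been disturbed. Next, red.

```bash
python3 -m pendant '[{"travel":[-0.0022,-0.0376,0.0095],"rot":[0,0,0],"jaw":0.085},{"travel":[-0.0022,-0.0376,0.0095],"rot":[0,0,0],"jaw":0.085},{"travel":[-0.0022,-0.0376,0.0095],"rot":[0,0,0],"jaw":0.085},{"travel":[-0.0022,-0.0376,0.0095],"rot":[0,0,0],"jaw":0.085},{"travel":[-0.0022,-0.0376,0.0095],"rot":[0,0,0],"jaw":0.085},{"travel":[-0.0022,-0.0376,0.0095],"rot":[0,0,0],"jaw":0.085},{"travel":[-0.0022,-0.0376,0.0095],"rot":[0,0,0],"jaw":0.085},{"travel":[-0.0022,-0.0376,0.0095],"rot":[0,0,0],"jaw":0.085},{"travel":[0,0,0],"rot":[0,0,0],"jaw":0.085},{"travel":[0,0,0],"rot":[0,0,0],"jaw":0.085}]'; python3 - <<'E'
from h import *
p=camera_params("wrist"); im=get_image("wrist"); cv2.imwrite("pics/w6.png",im[:,:,::-1])
u=proj(p,[[.43,.0186,.036]])[0].astype(int); b=blob(im,"red",tuple(u),70); y=locate(p,b,.008,.036,.028); print(u,y.round(4),cv2.boundingRect(b),cv2.boundingRect(sil(p,*y,.008,.036,.028)))
E
python3 go.py .4295 .0186 .037; python3 -c "
from cell import *;print(observe()['q'])"
```

```text
clock: 15.75
eef_pos: [0.4296, 0.019, 0.1698]
tool_rot: [0.973, 0.23, -0.001, -0.0]
contact_force: [-0.5, 0.3, 0.0]
width: 0.0851
gripper_force: 0.0
[328 201] [0.4289 0.02  ] (287, 157, 79, 81) (287, 156, 78, 82)
clock 15.8 eef [0.4303 0.0182 0.1702] tool travel [-0.0004 -0.0007  0.1332] rows 3 each [-0.0001 -0.0002  0.0444] tilt [-0.001 -0.    -1.   ] rotvec to std [-0.0004  0.0011 -0.0018]
[ 0.28581476  0.05297822 -0.41154881  1.97549755  0.02358799  1.11883061
 -1.24445308]
```

```bash
python3 -m pendant '[{"travel":[0,-0.001,0.04],"rot":[0,0,0],"jaw":0.085},{"travel":[0,0,0.04],"rot":[0,0,0],"jaw":0.085},{"travel":[0,0,0.03],"rot":[0,0,0],"jaw":0.085},{"travel":[0,0,0.02],"rot":[0,0,0],"jaw":0.085},{"travel":[0,0,0.004],"rot":[0,0,0],"jaw":0.085},{"travel":[0,0,0],"rot":[0,0,0],"jaw":0.085}]' 30; python3 go.py .429 .020 .036;python3 -c "
from cell import *;print(observe()['q'])"
```

```text
clock: 16.4
eef_pos: [0.4301, 0.0188, 0.0364]
tool_rot: [0.974, 0.228, -0.001, -0.0]
contact_force: [-1.0, -0.5, 0.4]
width: 0.0849
gripper_force: 0.0
clock 16.4 eef [0.4301 0.0188 0.0364] tool travel [-0.0005 -0.0016  0.0004] rows 1 each [-0.0005 -0.0016  0.0004] tilt [-0.002  0.    -1.   ] rotvec to std [-0.0009  0.0014 -0.0033]
[ 0.24858973  0.25385126 -0.40191981  2.11000445  0.13625607  0.803448
 -1.34720737]
```

```bash
python3 -m pendant '[{"travel":[0,-0.001,0],"rot":[0,0,0],"jaw":0.07},{"travel":[0,0,0],"rot":[0,0,0],"jaw":0.065},{"travel":[0,0,0],"rot":[0,0,0],"jaw":0.06},{"travel":[0,0,0],"rot":[0,0,0],"jaw":0.05},{"travel":[0,0,0],"rot":[0,0,0],"jaw":0.05},{"travel":[0,0,0],"rot":[0,0,0],"jaw":0.05},{"travel":[0,0,0],"rot":[0,0,0],"jaw":0.05}]' 30;  python3 -m pendant '[{"travel":[0,0,-0.01],"rot":[0,0,0],"jaw":0.05},{"travel":[0,0,-0.03],"rot":[0,0,0],"jaw":0.05},{"travel":[0,0,-0.04],"rot":[0,0,0],"jaw":0.05},{"travel":[0,0,-0.04],"rot":[0,0,0],"jaw":0.05},{"travel":[0,0,-0.04],"rot":[0,0,0],"jaw":0.05},{"travel":[0,0,-0.04],"rot":[0,0,0],"jaw":0.05},{"travel":[0,0,0],"rot":[0,0,0],"jaw":0.05},{"travel":[0,0,0],"rot":[0,0,0],"jaw":0.05}]'; python3 - <<'E'
from h import *
o=observe();p=camera_params("wrist"); im=get_image("wrist"); b=blob(im,"red",(328,285),85); 
for dz in (.034,.036,.038):
  z=o["eef_pos"][2]-dz; y=locate(p,b,z+.008,z+.036,.028); print("held-eef",(y-o["eef_pos"][:2]).round(4),cv2.boundingRect(b),cv2.boundingRect(sil(p,*y,z+.008,z+.036,.028)))
E
python3 go.py .580 -.2422 .236
```

```text
clock: 17.1
eef_pos: [0.4305, 0.0205, 0.038]
tool_rot: [0.973, 0.229, 0.001, 0.0]
contact_force: [-2.1, -0.1, 10.2]
width: 0.0559
gripper_force: 30.0
clock: 17.9
eef_pos: [0.4301, 0.0205, 0.2381]
tool_rot: [0.973, 0.229, 0.001, 0.0]
contact_force: [-0.2, 0.3, -1.6]
width: 0.0555
gripper_force: 32.2
held-eef [0.0013 0.0009] (253, 210, 149, 152) (249, 206, 155, 160)
held-eef [0.0003 0.0004] (253, 210, 149, 152) (251, 207, 152, 158)
held-eef [-0.0008 -0.0001] (253, 210, 149, 152) (252, 208, 150, 156)
clock 17.95 eef [0.4294 0.0204 0.2368] tool travel [0.0178 0.3022 0.0009] rows 7 each [0.0025 0.0432 0.0001] tilt [ 0. -0. -1.] rotvec to std [ 0.0002 -0.0001 -0.0018]
```

```bash
python3 -m pendant '[{"travel":[0.0022,0.0378,0],"rot":[0,0,0],"jaw":0.05},{"travel":[0.0022,0.0378,0],"rot":[0,0,0],"jaw":0.05},{"travel":[0.0022,0.0378,0],"rot":[0,0,0],"jaw":0.05},{"travel":[0.0022,0.0378,0],"rot":[0,0,0],"jaw":0.05},{"travel":[0.0022,0.0378,0],"rot":[0,0,0],"jaw":0.05},{"travel":[0.0022,0.0378,0],"rot":[0,0,0],"jaw":0.05},{"travel":[0.0022,0.0378,0],"rot":[0,0,0],"jaw":0.05},{"travel":[0.0022,0.0378,0],"rot":[0,0,0],"jaw":0.05},{"travel":[0,0,0],"rot":[0,0,0],"jaw":0.05},{"travel":[0,0,0],"rot":[0,0,0],"jaw":0.05},{"travel":[0,0,0.03],"rot":[0,0,0],"jaw":0.05},{"travel":[0,0,0.022],"rot":[0,0,0],"jaw":0.05},{"travel":[0,0,0.01],"rot":[0,0,0],"jaw":0.05},{"travel":[0,0,0],"rot":[0,0,0],"jaw":0.05},{"travel":[0,0,0],"rot":[0,0,0],"jaw":0.05}]'; python3 - <<'E'
from h import *
o=observe();p=camera_params("wrist"); im=get_image("wrist"); b=blob(im,"red",(328,285),85)
z=o["eef_pos"][2]-.037; y=locate(p,b,z+.008,z+.036,.028); print("held-eef",(y-o["eef_pos"][:2]).round(4))
E
python3 go.py .580 -.2422 .156
```

```text
clock: 19.45
eef_pos: [0.5805, -0.2419, 0.1757]
tool_rot: [0.973, 0.229, 0.0, 0.0]
contact_force: [0.9, -0.3, -0.7]
width: 0.0557
gripper_force: 32.3
held-eef [-0.0009 -0.0002]
clock 19.5 eef [ 0.5808 -0.2422  0.1762] tool travel [-0.0008 -0.0004  0.0202] rows 1 each [-0.0008 -0.0004  0.0202] tilt [ 0.002 -0.    -1.   ] rotvec to std [ 0.0012 -0.0014 -0.0013]
```

```bash
python3 -m pendant '[{"travel":[0,0,0.008],"rot":[0,0,0],"jaw":0.05},{"travel":[0,0,0.005],"rot":[0,0,0],"jaw":0.05},{"travel":[0,0,0.004],"rot":[0,0,0],"jaw":0.05},{"travel":[0,0,0.001],"rot":[0,0,0],"jaw":0.05},{"travel":[0,0,0],"rot":[0,0,0],"jaw":0.05}]'; for i in 1 2 3; do python3 -m pendant '[{"travel":[0,0,0.001],"rot":[0,0,0],"jaw":0.05},{"travel":[0,0,0],"rot":[0,0,0],"jaw":0.05}]' | egrep 'eef|contact'; done
```

```text
clock: 20.0
eef_pos: [0.5802, -0.2424, 0.1567]
tool_rot: [0.973, 0.229, -0.0, -0.0]
contact_force: [0.6, 0.4, -1.6]
width: 0.0555
gripper_force: 32.3
eef_pos: [0.5805, -0.2425, 0.1562]
contact_force: [-0.5, 0.2, 1.2]
eef_pos: [0.5806, -0.2425, 0.1561]
contact_force: [-3.4, 1.2, 7.5]
eef_pos: [0.5807, -0.2425, 0.156]
contact_force: [-4.7, 1.8, 12.5]
```

```bash
python3 -m pendant '[{"travel":[0,0,0],"rot":[0,0,0],"jaw":0.058},{"travel":[0,0,0],"rot":[0,0,0],"jaw":0.065},{"travel":[0,0,0],"rot":[0,0,0],"jaw":0.075},{"travel":[0,0,0],"rot":[0,0,0],"jaw":0.085},{"travel":[0,0,0],"rot":[0,0,0],"jaw":0.085},{"travel":[0,0,-0.02],"rot":[0,0,0],"jaw":0.085},{"travel":[0,0,-0.03],"rot":[0,0,0],"jaw":0.085},{"travel":[0,0,-0.04],"rot":[0,0,0],"jaw":0.085},{"travel":[0,0,-0.02],"rot":[0,0,0],"jaw":0.085},{"travel":[0,0,0],"rot":[0,0,0],"jaw":0.085},{"travel":[0,0,0],"rot":[0,0,0],"jaw":0.085}]'; python3 - <<'E'
from h import *
p=camera_params("wrist"); im=get_image("wrist"); cv2.imwrite("pics/w7.png",im[:,:,::-1])
u=proj(p,[[.58,-.241,.154]])[0].astype(int); b=blob(im,"red",tuple(u),60)
for z in (.116,.118,.122): y=locate(p,b,z+.008,z+.036,.028); print(z,y.round(4),cv2.boundingRect(b),cv2.boundingRect(sil(p,*y,z+.008,z+.036,.028)))
E
python3 go.py .588 -.0314 .17
```

```text
clock: 21.7
eef_pos: [0.5803, -0.2424, 0.2637]
tool_rot: [0.973, 0.229, 0.0, 0.0]
contact_force: [0.7, 0.6, -0.0]
width: 0.0849
gripper_force: 0.0
0.116 [ 0.5781 -0.2436] (285, 165, 86, 89) (285, 165, 85, 88)
0.118 [ 0.5787 -0.2433] (285, 165, 86, 89) (285, 165, 85, 89)
0.122 [ 0.5798 -0.2428] (285, 165, 86, 89) (284, 164, 87, 91)
clock 21.75 eef [ 0.5798 -0.2423  0.2627] tool travel [ 0.1014 -0.1851  0.0928] rows 6 each [ 0.0169 -0.0309  0.0155] tilt [-0.001  0.001 -1.   ] rotvec to std [-0.0011  0.001  -0.0018]
```

Red is seated. Next, the lid.

```bash
python3 -m pendant '[{"travel":[0.0203,-0.037,0],"rot":[0,0,0],"jaw":0.085},{"travel":[0.0203,-0.037,0],"rot":[0,0,0],"jaw":0.085},{"travel":[0.0203,-0.037,0],"rot":[0,0,0],"jaw":0.085},{"travel":[0.0203,-0.037,0],"rot":[0,0,0],"jaw":0.085},{"travel":[0.0203,-0.037,0],"rot":[0,0,0],"jaw":0.085},{"travel":[0,0,0.031],"rot":[0,0,0],"jaw":0.085},{"travel":[0,0,0.031],"rot":[0,0,0],"jaw":0.085},{"travel":[0,0,0.031],"rot":[0,0,0],"jaw":0.085},{"travel":[0,0,0],"rot":[0,0,0],"jaw":0.085},{"travel":[0,0,0],"rot":[0,0,0],"jaw":0.085}]'; python3 - <<'E'
from h import *
p=camera_params("wrist"); im=get_image("wrist"); cv2.imwrite("pics/w8.png",im[:,:,::-1])
u=proj(p,[[.588,-.0314,.016]])[0].astype(int); b=blob(im,"white",tuple(u),60); y=locate(p,b,.008,.016,.028); print(u,y.round(4),cv2.boundingRect(b),cv2.boundingRect(sil(p,*y,.008,.016,.028)))
E
python3 go.py .588 -.0314 .044
```

```text
clock: 22.75
eef_pos: [0.588, -0.0316, 0.1701]
tool_rot: [0.973, 0.229, -0.001, -0.0]
contact_force: [0.0, 0.3, 0.5]
width: 0.0848
gripper_force: 0.0
[327 193] [ 0.5881 -0.0294] (289, 155, 73, 72) (289, 155, 73, 72)
clock 22.8 eef [ 0.5889 -0.0316  0.1716] tool travel [-0.0008 -0.0006  0.1276] rows 3 each [-0.0003 -0.0002  0.0425] tilt [ 0.  0. -1.] rotvec to std [-0.0001 -0.0003 -0.0019]
```

View pics/w8.png

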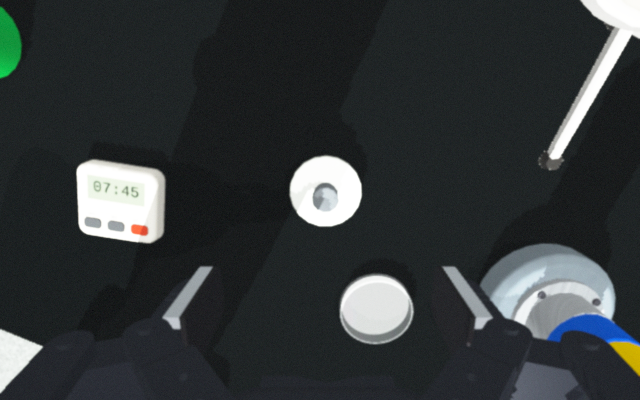

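The lid is centred at (326,191), knob up, and the dish and timer are clear of the fingers. Going down to the knob.

```bash
python3 -m pendant '[{"travel":[0.001,-0.002,0.04],"rot":[0,0,0],"jaw":0.07},{"travel":[0,0,0.04],"rot":[0,0,0],"jaw":0.06},{"travel":[0,0,0.03],"rot":[0,0,0],"jaw":0.05},{"travel":[0,0,0.012],"rot":[0,0,0],"jaw":0.04},{"travel":[0,0,0.004],"rot":[0,0,0],"jaw":0.04},{"travel":[0,0,0],"rot":[0,0,0],"jaw":0.04},{"travel":[0,0,0],"rot":[0,0,0],"jaw":0.03},{"travel":[0,0,0],"rot":[0,0,0],"jaw":0.025},{"travel":[0,0,0],"rot":[0,0,0],"jaw":0.015},{"travel":[0,0,0],"rot":[0,0,0],"jaw":0.015},{"travel":[0,0,0],"rot":[0,0,0],"jaw":0.015},{"travel":[0,0,0],"rot":[0,0,0],"jaw":0.015}]' 30; python3 go.py .588 -.0294 .044
```

```text
clock: 24.0
eef_pos: [0.5897, -0.0294, 0.0464]
tool_rot: [0.973, 0.229, 0.001, 0.0]
contact_force: [-0.4, -0.3, 6.4]
width: 0.0186
gripper_force: 29.1
clock 24.0 eef [ 0.5897 -0.0294  0.0464] tool travel [-0.0015 -0.0007  0.0024] rows 1 each [-0.0015 -0.0007  0.0024] tilt [ 0.003 -0.    -1.   ] rotvec to std [ 0.0013 -0.0022 -0.0019]
```

```bash
python3 -m pendant '[{"travel":[0,0,-0.01],"rot":[0,0,0],"jaw":0.015},{"travel":[0,0,-0.03],"rot":[0,0,0],"jaw":0.015},{"travel":[0,0,-0.04],"rot":[0,0,0],"jaw":0.015},{"travel":[0,0,-0.04],"rot":[0,0,0],"jaw":0.015},{"travel":[0,0,-0.04],"rot":[0,0,0],"jaw":0.015},{"travel":[0,0,-0.04],"rot":[0,0,0],"jaw":0.015},{"travel":[0,0,0],"rot":[0,0,0],"jaw":0.015},{"travel":[0,0,0],"rot":[0,0,0],"jaw":0.015}]'; python3 - <<'E'
from h import *
o=observe();p=camera_params("wrist"); im=get_image("wrist"); cv2.imwrite("pics/w9.png",im[:,:,::-1])
z=o["eef_pos"][2]-.0455
v=im.copy(); x=o["eef_pos"][:2]
for r,zz in((.028,.016),(.028,.008),(.01,.038)): cv2.polylines(v,[(proj(p,circ(*x,z+zz,r))*16).astype(np.int32)],True,(255,0,0),1,16,4)
cv2.imwrite("pics/w9v.png",v[:,:,::-1])
E
python3 go.py .5795 -.2425 .245
```

```text
clock: 24.8
eef_pos: [0.5891, -0.0292, 0.2466]
tool_rot: [0.973, 0.229, 0.001, 0.0]
contact_force: [0.3, 0.2, -1.2]
width: 0.0186
gripper_force: 29.4
clock 24.85 eef [ 0.5884 -0.0294  0.2449] tool travel [-1.029e-01  1.868e-01 -1.000e-04] rows 5 each [-0.0206  0.0374 -0.    ] tilt [ 0. -0. -1.] rotvec to std [ 0.0001 -0.     -0.0018]
```

View pics/w9v.png

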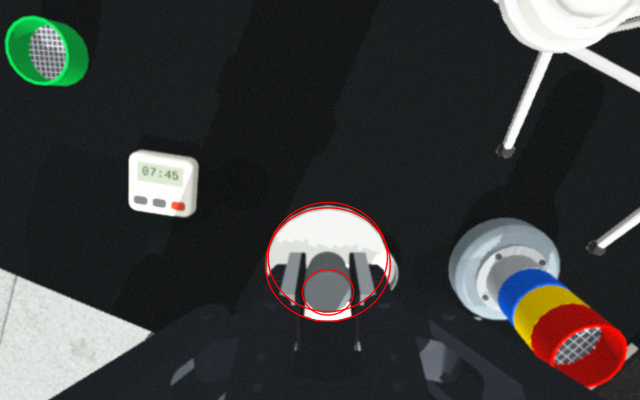

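The lid is held level, and its disc matches the predicted outline at (328,262). Carrying it to the stack.

```bash
python3 -m pendant '[{"travel":[-0.0172,0.0311,0],"rot":[0,0,0],"jaw":0.015},{"travel":[-0.0172,0.0311,0],"rot":[0,0,0],"jaw":0.015},{"travel":[-0.0172,0.0311,0],"rot":[0,0,0],"jaw":0.015},{"travel":[-0.0172,0.0311,0],"rot":[0,0,0],"jaw":0.015},{"travel":[-0.0172,0.0311,0],"rot":[0,0,0],"jaw":0.015},{"travel":[-0.0172,0.0311,0],"rot":[0,0,0],"jaw":0.015},{"travel":[0,0,0],"rot":[0,0,0],"jaw":0.015},{"travel":[0,0,0.02],"rot":[0,0,0],"jaw":0.015},{"travel":[0,0,0.014],"rot":[0,0,0],"jaw":0.015},{"travel":[0,0,0],"rot":[0,0,0],"jaw":0.015},{"travel":[0,0,0],"rot":[0,0,0],"jaw":0.015}]'; python3 go.py .5797 -.2425 .1915;  python3 - <<'E'
from h import *
im=get_image("wrist"); cv2.imwrite("pics/w10.png",im[:,:,::-1])
E
```

```text
clock: 25.95
eef_pos: [0.5791, -0.2417, 0.2101]
tool_rot: [0.973, 0.229, -0.001, -0.001]
contact_force: [0.4, -0.3, -1.2]
width: 0.0185
gripper_force: 29.4
clock 25.95 eef [ 0.5791 -0.2417  0.2101] tool travel [0.0002 0.001  0.0186] rows 1 each [0.0002 0.001  0.0186] tilt [-0.002  0.001 -1.   ] rotvec to std [-0.0016  0.0012 -0.001 ]
```

View pics/w10.png

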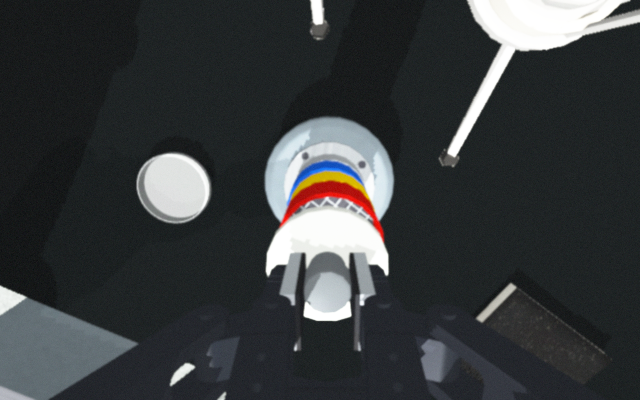

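The lid is centred above red, around column 328. Lowering.

```bash
python3 -m pendant '[{"travel":[0,0.001,0.007],"rot":[0,0,0],"jaw":0.015},{"travel":[0,0,0.005],"rot":[0,0,0],"jaw":0.015},{"travel":[0,0,0.003],"rot":[0,0,0],"jaw":0.015},{"travel":[0,0,0.001],"rot":[0,0,0],"jaw":0.015},{"travel":[0,0,0],"rot":[0,0,0],"jaw":0.015}]'; for i in 1 2 3; do python3 -m pendant '[{"travel":[0,0,0.001],"rot":[0,0,0],"jaw":0.015},{"travel":[0,0,0],"rot":[0,0,0],"jaw":0.015}]' | egrep 'eef|contact'; done
```

```text
clock: 26.5
eef_pos: [0.5798, -0.2433, 0.1947]
tool_rot: [0.973, 0.229, -0.0, -0.0]
contact_force: [0.4, 0.5, -0.2]
width: 0.0182
gripper_force: 29.4
eef_pos: [0.5799, -0.2433, 0.1939]
contact_force: [-0.2, -0.0, -0.3]
eef_pos: [0.5798, -0.2433, 0.1927]
contact_force: [0.2, 0.2, -0.2]
eef_pos: [0.5801, -0.2433, 0.1924]
contact_force: [-1.6, 0.4, 3.7]
```

```bash
python3 -m pendant '[{"travel":[0,0,0.001],"rot":[0,0,0],"jaw":0.015},{"travel":[0,0,0],"rot":[0,0,0],"jaw":0.015}]' | egrep 'eef|contact'; python3 -m pendant '[{"travel":[0,0,0],"rot":[0,0,0],"jaw":0.022},{"travel":[0,0,0],"rot":[0,0,0],"jaw":0.03},{"travel":[0,0,0],"rot":[0,0,0],"jaw":0.04},{"travel":[0,0,0],"rot":[0,0,0],"jaw":0.05},{"travel":[0,0,0],"rot":[0,0,0],"jaw":0.05},{"travel":[0,0,-0.02],"rot":[0,0,0],"jaw":0.05},{"travel":[0,0,-0.03],"rot":[0,0,0],"jaw":0.05},{"travel":[0,0,-0.03],"rot":[0,0,0],"jaw":0.05},{"travel":[0,0,0],"rot":[0,0,0],"jaw":0.05},{"travel":[0,0,0],"rot":[0,0,0],"jaw":0.05}]'; python3 - <<'E'
from h import *
p=camera_params("wrist");im=get_image("wrist"); cv2.imwrite("pics/w11.png",im[:,:,::-1])
u=proj(p,[[.58,-.242,.16]])[0].astype(int); b=blob(im,"white",tuple(u),55)
for z in (.144,.146,.150): y=locate(p,b,z+.008,z+.016,.028); print(z,y.round(4),cv2.boundingRect(b),cv2.boundingRect(sil(p,*y,z+.008,z+.016,.028)))
s=get_image("scene"); cv2.imwrite("pics/s2.png",np.vstack([cv2.resize(s[100:300,150:500,::-1],(640,366)),im[80:300,:,::-1]]))
E
```

```text
eef_pos: [0.5804, -0.2434, 0.1924]
contact_force: [-2.4, 1.5, 8.8]
clock: 28.3
eef_pos: [0.5802, -0.2434, 0.2715]
tool_rot: [0.973, 0.229, 0.001, 0.0]
contact_force: [0.1, -0.4, -1.0]
width: 0.0502
gripper_force: 0.0
0.144 [ 0.587  -0.2392] (272, 155, 108, 99) (283, 155, 86, 85)
0.146 [ 0.5875 -0.239 ] (272, 155, 108, 99) (283, 155, 87, 85)
0.15 [ 0.5885 -0.2385] (272, 155, 108, 99) (282, 154, 88, 87)
```

View pics/s2.png

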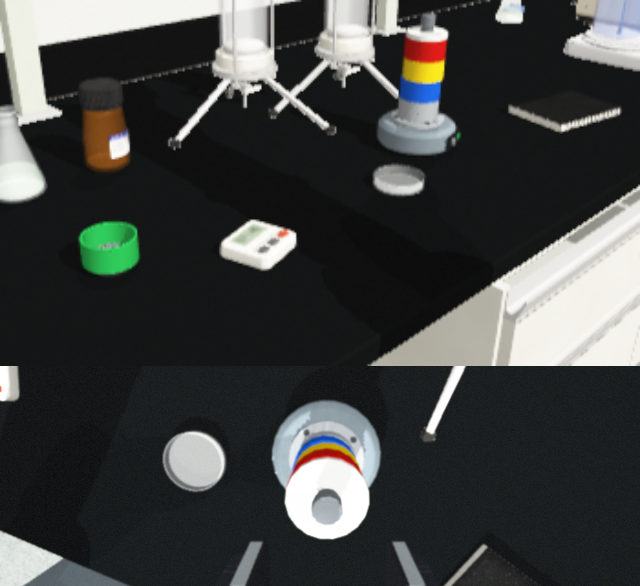

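The stack is straight and seated, with the lid flush on red, and the gripper is clear. The last lid numbers are off because the white mask also caught the shaker base. The contact height (0.1924) matches a seated lid, so I'm handing the job in.

```bash
python3 -c "
from cell import *
print(job_done())"
```

```text
the job is handed in; nothing more can be done
None
```

I built the stack in order (blue, yellow, red, white lid) and handed it in at about 28 s of the 128 s allowed; each part looked upright and seated, nothing was dropped, and the green sieve, timer and dish were not touched, but the hand-in returned no verdict.

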